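# Put the round brushes away in their rests

### The arm

A 7-joint arm with a two-finger parallel gripper is mounted at the origin on the work surface. World frame = base frame: x ahead of the robot, y to its left, z up, the work surface at z = 0. Lengths are in m, angles in rad, forces in N, time in s.
With the tool pointing down it reaches from about 0.4 to 0.85 m from the base axis. Payload 10.4 kg.
Tool frame: the origin (TCP) lies at the very end of the fingers, on their centre line; the grasp point (between the pads) lies 19 mm behind it; z points along the fingers, y is the line along which they close (so a half turn about z gives the same grasp; the last joint's range is limited). The gripper opens to 85 mm and grips with 20 to 120 N. Pads are 22 mm wide; open, the fingers measure 114 mm over their backs; the gripper's body (76 mm by 85 mm) begins 54 mm behind the grasp point. The pads swing forward as they close: fully open they stand 13 mm farther back than shut.
Start: joints at [1.16, 0.332, -0.065, 1.46, 0.022, 1.35, -0.088], TCP at [0.236, -0.579, 0.231] pointing down, gripper open.
Joint ranges: [-2.6, 2.6], [-0.5, 2.12], [-1.47, 1.34], [0.16, 2.42], [-1.27, 4.41], [0.06, 2.06], [-2.6, 2.6]. Speed limits (rad/s): [2.22, 2.22, 2.79, 2.79, 3.14, 3.14, 3.14].

### API

Orientations are given as a rotation vector (axis times angle).
In Python, from bench import sense, get_image, sign_off gives the robot as it stands.
- The arm moves only by the shell command python3 -m inch 'ROWS' [OPENING]. ROWS is JSON, a list of rows, each an object with "linear": the shift along the world's x, y, z each as a share of 0.04 m, from -1 to 1, a list of three; "yaw": the turn about the world's z as a share of 0.12 rad, from -1 to 1. In form: [{"linear": [x, y, z], "yaw": yaw}, ...]. A call has 1 to 8 rows; each row shifts and turns the commanded pose from where the row before left it; what a row does not reach is not made up. A row lasts 1/12 s, in which the tool goes at most 41.7 mm and 7.16 degrees, less where a joint would pass 70% of its speed; a pose out of reach is approached as far as the arm can. A call with a number of a shift or a turn outside -1 to 1 is refused whole. A call with a gripper value outside its range is refused whole. OPENING is the closure, from 0 (fully open) to 1 (shut), set as the call begins (- or left out, the last holds). The fingers move at their own pace and stop on an object; the grip force is fixed at half the most. Time passes only in rows, so rows that do not move let the fingers close. It gives the time, the measured TCP pose, the force, the opening and the grip force at its end, in the units of the state.
- sense(): the state, without advancing time (a new reading comes with each control period).
- get_image(name): name is "scene" or "top" or "wrist"; returns a dict with "color" (480x640x3 uint8, red, green, blue), "z_map" (480x640 float32, m along the optical axis (not along the pixel's ray), 0 where there is no reading), "fov_y" (degrees; the focal length in pixels is half the picture's height over the tangent of half this angle, whatever the lens; pixels are square), "cx", "cy" (the principal point, pixels), "eye" and "orientation" of the camera in the world; the wrist camera has in their place "mount" (4x4, takes a point from camera to tool coordinates, whose origin is the TCP and whose axes are the flange's). Camera axes: x right, y up, looking along -z (the intrinsics and any distortion apply to the point x, -y, -z); pixel columns grow to the right and rows downward; lengths in m; the calibration is good to about 2 mm. The wrist camera is an equidistant fisheye: a pixel r from the principal point sees the ray r / f radians off the axis. A picture is of the moment at which its call begins: read the wrist's pose just before it.
- sign_off(): hands the job in; it is judged then, once.
The state is a dict: "clock": time; "joint_pos": joint angles; "joint_vel": joint speeds; "joint_efforts": joint torques, N m; "tool_pos": TCP position; "tcp_rot": TCP orientation; "force": force on the tool from outside, world axes, zero at the start; "moment": the same for the moment, N m; "finger_gap": finger opening in m; "finger_force": force on a finger pad.
Only numpy, scipy, OpenCV 4.12 (cv2) and the standard library are available. Lean on these libraries where they do the work, as an engineer would, in place of code of your own. Each camera call takes 0.05 s, during which the arm holds its last target. There are 200 camera calls.

### The job

Put the four round brushes away, each standing upright on its bristles, flat on the floor inside the round wooden rest of its own size: the smallest brush in the smallest rest, and so on up to the largest brush in the largest rest. Leave the green bottle and the oblong brush where they are.

Things in the scene. Friction and masses are not known exactly. Their poses are not given: they have to be found in the camera images.
- brush_small_mid (a point): The smallest round brush, loose, standing upright on its bristles: a dark round bristle head 30 mm in diameter and 22 mm high, its uppermost 10 mm a brown wooden disc (from above only wood shows), with a plain upright cylindrical brown wooden handle 20 mm in diameter and 40 mm long on its centre; 62 mm high over all, under 0.3 kg. This point is on its axis, half-way up (31 mm above its underside); z is up along the handle; round, so its yaw means nothing.
- brush_medium_mid (a point): The second smallest round brush, loose, standing upright on its bristles: a dark round bristle head 42 mm in diameter and 28 mm high, its uppermost 10 mm a brown wooden disc (from above only wood shows), with a plain upright cylindrical brown wooden handle 23 mm in diameter and 40 mm long on its centre; 68 mm high over all, under 0.3 kg. This point is on its axis, half-way up (34 mm above its underside); z is up along the handle; round, so its yaw means nothing.
- brush_large_mid (a point): The second largest round brush, loose, standing upright on its bristles: a dark round bristle head 54 mm in diameter and 34 mm high, its uppermost 10 mm a brown wooden disc (from above only wood shows), with a plain upright cylindrical brown wooden handle 26 mm in diameter and 40 mm long on its centre; 74 mm high over all, under 0.3 kg. This point is on its axis, half-way up (37 mm above its underside); z is up along the handle; round, so its yaw means nothing.
- brush_huge_mid (a point): The largest round brush, loose, standing upright on its bristles: a dark round bristle head 66 mm in diameter and 40 mm high, its uppermost 10 mm a brown wooden disc (from above only wood shows), with a plain upright cylindrical brown wooden handle 29 mm in diameter and 40 mm long on its centre; 80 mm high over all, under 0.3 kg. This point is on its axis, half-way up (40 mm above its underside); z is up along the handle; round, so its yaw means nothing.
- rest_small: The smallest brush rest, fixed to the table: a shallow round dark wooden dish, open above, 56 mm outside and 48 mm inside diameter, rim 10 mm high and 4 mm thick, floor 4 mm above the table. Origin at the centre of its underside, on the table; z up.
- rest_medium: The second smallest brush rest, fixed to the table: a shallow round dark wooden dish, open above, 68 mm outside and 60 mm inside diameter, rim 10 mm high and 4 mm thick, floor 4 mm above the table. Origin at the centre of its underside, on the table; z up.
- rest_large: The second largest brush rest, fixed to the table: a shallow round dark wooden dish, open above, 80 mm outside and 72 mm inside diameter, rim 10 mm high and 4 mm thick, floor 4 mm above the table. Origin at the centre of its underside, on the table; z up.
- rest_huge: The largest brush rest, fixed to the table: a shallow round dark wooden dish, open above, 92 mm outside and 84 mm inside diameter, rim 10 mm high and 4 mm thick, floor 4 mm above the table. Origin at the centre of its underside, on the table; z up.
- bottle: Green glass dressing bottle with a black cap, loose, upright, 44 mm in diameter and 110 mm high; to be left alone. Origin at the centre of its underside, z up.
- oblong_brush: Oblong brush, loose, 104 x 44 mm and 38 mm high, a brown wooden back over dark bristles; to be left alone. Origin at the centre of its underside; x along its length, z up.
Things that resemble listed ones, but are neither listed nor needed, are in the scene too. Leave any white look-alike of the rest_huge alone. Leave any yellow look-alike of the part that bears brush_medium_mid alone.

How it is judged:
By the outcome, as a careful person would: the job done as asked, in the order asked, and still so for the second after the job is handed in, with the robot touching nothing.
It also fails if it takes over 120 s, if anything falls off the work surface, if the arm or the gripper's body presses on something with over 40 N, if the wrist force passes 120 N, or if a joint passes its speed limit or range.

## Working session

There is one attempt and no reset: what is moved stays moved. The work goes in short steps, Python scripts to look and compute and a shell command to move; the robot and the scene stay as the last step left them, time stands still between calls to the robot, and variables do not carry over. Pictures are saved under pics/ and viewed, at most 14 in all, crops included, and the job is handed in when it is done.

```bash
mkdir -p pics; ls
python3 - <<'E'
from bench import *
import cv2
s=sense();print(s)
for n in("top","scene"):
    d=get_image(n);cv2.imwrite(f"pics/{n}0.png",d["color"][:,:,::-1]);print(n,d["fov_y"],d["cx"],d["cy"],d["eye"],d["orientation"],[k for k in d])
E
```

```text
pics
{'clock': 0.0, 'joint_pos': array([ 1.16040412,  0.33290047, -0.06473479,  1.4609564 ,  0.02159766,
        1.3499091 , -0.08849524]), 'joint_vel': array([ 9.09965016e-04, -3.09750213e-04, -2.07793825e-04, -4.42067376e-04,
       -1.26730862e-03,  1.17796528e-05, -1.76586449e-03]), 'joint_efforts': array([-4.12330537e-04, -6.25454092e+01,  4.89662960e-02, -3.91597795e+01,
        1.62151270e-02,  9.91892768e-03, -2.29290242e-05]), 'tool_pos': array([ 0.23620868, -0.57822683,  0.23049097]), 'tcp_rot': array([-3.08129320e+00, -6.05145787e-01,  5.32041828e-04]), 'force': array([0.66902946, 0.64632244, 0.26320979]), 'moment': array([ 0.01385191,  0.03133475, -0.04220452]), 'finger_force': 0.0, 'finger_gap': 0.08542380357873612}
top 50.752805341565676 316.45949277437234 245.1716399788223 [ 0.44056827 -0.01038107  1.08545981] [ 0.05908413 -0.06873652 -1.55635502] ['color', 'z_map', 'fov_y', 'cx', 'cy', 'eye', 'orientation']
scene 45.49901366844096 307.5334848924953 232.04822899292822 [1.1884772  0.23180341 0.68251626] [0.54805378 0.78437252 1.76267051] ['color', 'z_map', 'fov_y', 'cx', 'cy', 'eye', 'orientation']
```

View pics/top0.png

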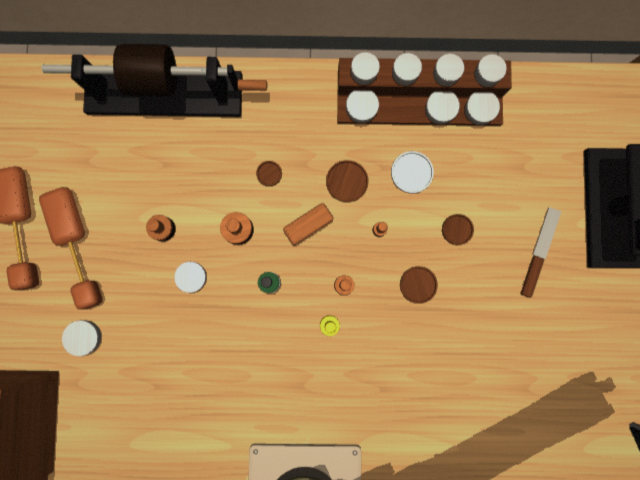

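View pics/scene0.png

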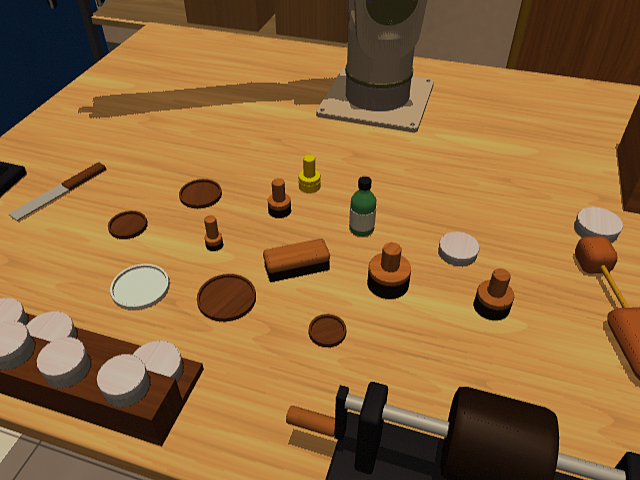

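Top view: the brushes are small (380,229), medium (344,285), large (160,228) and huge (236,228). The rests are small (269,174), medium (457,229), large (418,285) and huge (347,181). The oblong brush is at (308,225), the bottle at (269,283), the white dish at (412,172) and the yellow look-alike at (330,326). The scene view agrees.

```bash
cat > h.py <<'E'
import numpy as np, cv2
from scipy.spatial.transform import Rotation as R
from bench import *
def cam(n="top"):
    d=get_image(n); d["f"]=240/np.tan(np.radians(d["fov_y"]/2)); d["R"]=R.from_rotvec(d["orientation"]).as_matrix()
    v,u=np.mgrid[:480,:640]; z=d["z_map"]
    c=np.dstack([(u-d["cx"])/d["f"]*z,-(v-d["cy"])/d["f"]*z,-z]); d["P"]=c@d["R"].T+d["eye"]; return d
def ray(d,u,v,h):
    r=d["R"]@np.array([(u-d["cx"])/d["f"],-(v-d["cy"])/d["f"],-1]); e=np.array(d["eye"]); return e+r*(h-e[2])/r[2]
def blob(d,m,uv,h,w=45):
    k=np.zeros((480,640),np.uint8); u,v=uv; s=np.s_[max(v-w,0):v+w,max(u-w,0):u+w]; k[s]=m[s]*255
    cs,_=cv2.findContours(k,cv2.RETR_EXTERNAL,cv2.CHAIN_APPROX_NONE)
    c=max(cs,key=lambda c:(cv2.contourArea(c),)); (x,y),(a,b),_=cv2.fitEllipse(c)
    p=ray(d,x,y,h); s=(d["eye"][2]-h)/d["f"]; return p[:2].round(4),round((a+1)*s*1e3,1),round((b+1)*s*1e3,1)
B=dict(small=((380,229),.062,.022),medium=((344,285),.068,.028),large=((160,228),.074,.034),huge=((236,228),.080,.040))
RS=dict(small=(269,174),medium=(457,229),large=(418,285),huge=(347,181))
E
python3 - <<'E'
from h import *
d=cam(); Z=d["P"][:,:,2]; print("table z",np.median(Z[300:400,200:300]))
hsv=cv2.cvtColor(d["color"],cv2.COLOR_RGB2HSV)
for n,(uv,h,hh) in B.items():
    print(n,"handle",blob(d,Z>h-.012,uv,h,28),"head",blob(d,Z>hh-.012,uv,hh,28))
dark=hsv[:,:,2]<115
for n,uv in RS.items(): print("rest",n,blob(d,dark,uv,.01,28))
print("bottle",blob(d,Z>.09,(269,283),.11,20)); print("yel",blob(d,Z>.05,(330,326),.068,15)); print("obl",blob(d,Z>.02,(308,225),.038,30))
E
```

```text
table z -0.00044272763458630404
small handle (array([ 0.5636, -0.1497]), np.float64(19.7), np.float64(21.2)) head (array([ 0.5641, -0.1502]), np.float64(29.9), np.float64(33.2))
medium handle (array([ 0.4446, -0.0748]), np.float64(22.9), np.float64(23.4)) head (array([ 0.4446, -0.0749]), np.float64(41.5), np.float64(42.5))
large handle (array([0.5592, 0.3126]), np.float64(26.3), np.float64(27.8)) head (array([0.5591, 0.3127]), np.float64(53.8), np.float64(57.0))
huge handle (array([0.5603, 0.1518]), np.float64(28.8), np.float64(29.9)) head (array([0.5603, 0.1522]), np.float64(65.7), np.float64(66.7))
rest small (array([0.6825, 0.0886]), np.float64(52.5), np.float64(53.8))
rest medium (array([ 0.567, -0.317]), np.float64(64.2), np.float64(67.1))
rest large (array([ 0.4477, -0.2327]), np.float64(77.1), np.float64(78.9))
rest huge (array([ 0.6682, -0.0795]), np.float64(87.8), np.float64(88.6))
bottle (array([0.4478, 0.0799]), np.float64(21.7), np.float64(22.4))
yel (array([ 0.3602, -0.0452]), np.float64(22.7), np.float64(24.6))
obl (array([0.5706, 0.0024]), np.float64(49.4), np.float64(127.6))
```

```bash
python3 -m inch '[{"linear":[0.4,0.5,-0.1],"yaw":0},{"linear":[0.6,0.75,-0.2],"yaw":0},{"linear":[0.6,0.75,-0.2],"yaw":0},{"linear":[0.6,0.75,-0.2],"yaw":0},{"linear":[0.6,0.75,-0.2],"yaw":0},{"linear":[0.6,0.75,-0.2],"yaw":0},{"linear":[0.6,0.75,-0.2],"yaw":0},{"linear":[0.6,0.75,-0.2],"yaw":0}]' 0
python3 -m inch '[{"linear":[0.6,0.75,-0.2],"yaw":0},{"linear":[0.6,0.75,-0.2],"yaw":0},{"linear":[0.6,0.75,-0.2],"yaw":0},{"linear":[0.6,0.75,-0.2],"yaw":0},{"linear":[0.6,0.75,-0.2],"yaw":0},{"linear":[0.5,0.6,-0.2],"yaw":0},{"linear":[0.2,0.5,-0.1],"yaw":0},{"linear":[0,0,0],"yaw":0}]'
python3 -m inch '[{"linear":[0,0,0],"yaw":0},{"linear":[0,0,0],"yaw":0}]'
```

```text
clock: 0.82
tool_pos: [0.4211, -0.347, 0.171]
tcp_rot: [3.083, 0.605, -0.0]
force: [0.7, 0.7, -0.2]
finger_gap: 0.0857
finger_force: 0.0
clock: 1.48
tool_pos: [0.5697, -0.1481, 0.118]
tcp_rot: [-3.077, -0.616, 0.0]
force: [-0.0, 1.1, -0.7]
finger_gap: 0.0855
finger_force: 0.0
clock: 1.65
tool_pos: [0.5679, -0.1555, 0.1192]
tcp_rot: [3.082, 0.604, -0.001]
force: [0.7, -0.4, 0.2]
finger_gap: 0.0854
finger_force: 0.0
```

```bash
python3 -m inch '[{"linear":[-0.1,0.14,-0.2],"yaw":0},{"linear":[0,0,-0.5],"yaw":0},{"linear":[0,0,-0.6],"yaw":0},{"linear":[0,0,-0.5],"yaw":0},{"linear":[0,0,-0.3],"yaw":0},{"linear":[0,0,-0.12],"yaw":0},{"linear":[0,0,0],"yaw":0},{"linear":[0,0,0],"yaw":0}]'
python3 -m inch '[{"linear":[0,0,0],"yaw":0},{"linear":[0,0,0],"yaw":0},{"linear":[0,0,0],"yaw":0},{"linear":[0,0,0],"yaw":0},{"linear":[0,0,0],"yaw":0},{"linear":[0,0,0],"yaw":0},{"linear":[0,0,0],"yaw":0},{"linear":[0,0,0],"yaw":0}]' 1
```

```text
clock: 2.32
tool_pos: [0.5647, -0.1493, 0.0313]
tcp_rot: [3.082, 0.604, 0.001]
force: [0.0, -0.1, -0.7]
finger_gap: 0.0855
finger_force: 0.0
clock: 2.98
tool_pos: [0.5645, -0.149, 0.0307]
tcp_rot: [3.083, 0.605, 0.0]
force: [-0.4, -0.9, 0.4]
finger_gap: 0.0184
finger_force: 58.5
```

```bash
python3 -m inch '[{"linear":[0,0,0.3],"yaw":0},{"linear":[0,0,0.7],"yaw":0},{"linear":[0.1,0.2,0.7],"yaw":0},{"linear":[0.3,0.6,0.3],"yaw":0},{"linear":[0.4,0.85,0],"yaw":0},{"linear":[0.4,0.85,0],"yaw":0},{"linear":[0.4,0.85,0],"yaw":0},{"linear":[0.4,0.85,0],"yaw":0}]'
python3 -m inch '[{"linear":[0.4,0.8,0],"yaw":0},{"linear":[0.35,0.6,0],"yaw":0},{"linear":[0.2,0.34,0],"yaw":0},{"linear":[0,0,0],"yaw":0},{"linear":[0,0,0],"yaw":0},{"linear":[0,0,0],"yaw":0}]'
```

```text
clock: 3.65
tool_pos: [0.6449, 0.0205, 0.1117]
tcp_rot: [3.083, 0.604, 0.001]
force: [-0.2, 0.1, -0.8]
finger_gap: 0.0187
finger_force: 58.6
clock: 4.15
tool_pos: [0.6822, 0.0873, 0.1108]
tcp_rot: [3.082, 0.604, -0.001]
force: [-0.7, 0.0, 0.3]
finger_gap: 0.0179
finger_force: 58.6
```

```bash
python3 -m inch '[{"linear":[0.02,0.03,-0.3],"yaw":0},{"linear":[0,0,-0.5],"yaw":0},{"linear":[0,0,-0.5],"yaw":0},{"linear":[0,0,-0.35],"yaw":0},{"linear":[0,0,-0.15],"yaw":0},{"linear":[0,0,-0.07],"yaw":0},{"linear":[0,0,0],"yaw":0},{"linear":[0,0,0],"yaw":0}]'
```

```text
clock: 4.82
tool_pos: [0.6838, 0.0898, 0.0366]
tcp_rot: [3.083, 0.605, 0.002]
force: [0.6, 0.2, -0.2]
finger_gap: 0.0182
finger_force: 58.9
```

Run:
```python
from h import *
d=cam("scene");cv2.imwrite("pics/s1.png",cv2.resize(d["color"][240:400,200:420,::-1],(770,560),interpolation=cv2.INTER_CUBIC))
```

```text
(no output)
```

View pics/s1.png

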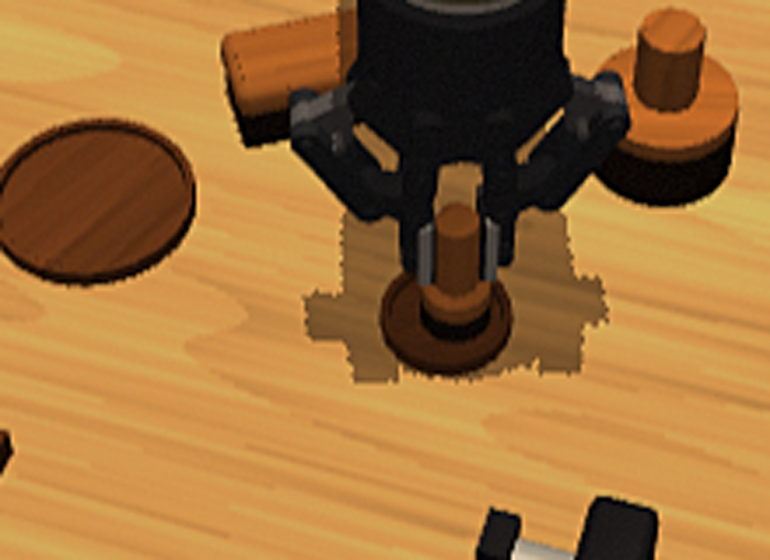

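The crop shows the small brush upright inside the small rest (455,320), held just above its floor. I'll lower it slightly and release.

```bash
python3 -m inch '[{"linear":[0,0,-0.04],"yaw":0},{"linear":[0,0,0],"yaw":0},{"linear":[0,0,0],"yaw":0}]'
python3 -m inch '[{"linear":[0,0,0],"yaw":0},{"linear":[0,0,0],"yaw":0},{"linear":[0,0,0],"yaw":0},{"linear":[0,0,0],"yaw":0},{"linear":[0,0,0],"yaw":0},{"linear":[0,0,0.3],"yaw":0},{"linear":[0,0,0.7],"yaw":0},{"linear":[0,0,0.8],"yaw":0}]' 0
python3 -m inch '[{"linear":[-0.3,-0.2,0.4],"yaw":0},{"linear":[-0.7,-0.5,0.1],"yaw":0},{"linear":[-0.8,-0.55,0],"yaw":0},{"linear":[-0.8,-0.55,0],"yaw":0},{"linear":[-0.8,-0.55,0],"yaw":0},{"linear":[-0.8,-0.55,0],"yaw":0},{"linear":[-0.8,-0.55,0],"yaw":0},{"linear":[-0.6,-0.4,0],"yaw":0}]'
python3 -m inch '[{"linear":[-0.35,-0.25,0],"yaw":0},{"linear":[0,0,0],"yaw":0},{"linear":[0,0,0],"yaw":0},{"linear":[0,0,0],"yaw":0}]'
```

```text
clock: 5.12
tool_pos: [0.6837, 0.0899, 0.0348]
tcp_rot: [3.083, 0.605, 0.002]
force: [1.4, 0.9, 2.5]
finger_gap: 0.0185
finger_force: 59.1
clock: 5.78
tool_pos: [0.6819, 0.0896, 0.1059]
tcp_rot: [-3.082, -0.606, 0.005]
force: [1.1, 0.9, 0.8]
finger_gap: 0.0855
finger_force: 0.0
clock: 6.45
tool_pos: [0.4568, -0.066, 0.1268]
tcp_rot: [3.082, 0.603, 0.0]
force: [0.3, -0.7, 0.8]
finger_gap: 0.0854
finger_force: 0.0
clock: 6.78
tool_pos: [0.4462, -0.0736, 0.127]
tcp_rot: [3.082, 0.606, 0.002]
force: [-0.0, 0.4, -0.4]
finger_gap: 0.0858
finger_force: 0.0
```

```bash
python3 -m inch '[{"linear":[-0.03,-0.03,-0.3],"yaw":0},{"linear":[0,0,-0.6],"yaw":0},{"linear":[0,0,-0.6],"yaw":0},{"linear":[0,0,-0.4],"yaw":0},{"linear":[0,0,-0.25],"yaw":0},{"linear":[0,0,-0.1],"yaw":0},{"linear":[0,0,0],"yaw":0},{"linear":[0,0,0],"yaw":0}]'
python3 -m inch '[{"linear":[0,0,0],"yaw":0},{"linear":[0,0,0],"yaw":0},{"linear":[0,0,0],"yaw":0},{"linear":[0,0,0],"yaw":0},{"linear":[0,0,0],"yaw":0},{"linear":[0,0,0],"yaw":0},{"linear":[0,0,0],"yaw":0},{"linear":[0,0,0],"yaw":0}]' 1
```

```text
clock: 7.45
tool_pos: [0.4448, -0.0751, 0.0368]
tcp_rot: [3.082, 0.606, 0.001]
force: [0.2, 0.4, 0.4]
finger_gap: 0.0851
finger_force: 0.0
clock: 8.12
tool_pos: [0.4442, -0.0755, 0.0364]
tcp_rot: [3.082, 0.605, 0.001]
force: [-1.7, -0.3, 4.5]
finger_gap: 0.0212
finger_force: 58.5
```

```bash
python3 -m inch '[{"linear":[0,0,0.3],"yaw":0},{"linear":[0,0,0.7],"yaw":0},{"linear":[0.1,-0.2,0.7],"yaw":0},{"linear":[0.3,-0.6,0.3],"yaw":0},{"linear":[0.4,-0.8,0],"yaw":0},{"linear":[0.4,-0.8,0],"yaw":0},{"linear":[0.4,-0.8,0],"yaw":0},{"linear":[0.4,-0.8,0],"yaw":0}]'
python3 -m inch '[{"linear":[0.4,-0.8,0],"yaw":0},{"linear":[0.4,-0.75,0],"yaw":0},{"linear":[0.26,-0.5,0],"yaw":0},{"linear":[0,0,0],"yaw":0},{"linear":[0,0,0],"yaw":0},{"linear":[0,0,0],"yaw":0}]'
```

```text
clock: 8.78
tool_pos: [0.5243, -0.237, 0.1159]
tcp_rot: [3.083, 0.606, -0.001]
force: [1.7, 1.0, -0.8]
finger_gap: 0.021
finger_force: 58.7
clock: 9.28
tool_pos: [0.5661, -0.3163, 0.1155]
tcp_rot: [-3.081, -0.606, 0.001]
force: [-0.4, 0.6, -0.1]
finger_gap: 0.0214
finger_force: 58.8
```

```bash
python3 -m inch '[{"linear":[0.02,-0.02,-0.3],"yaw":0},{"linear":[0,0,-0.5],"yaw":0},{"linear":[0,0,-0.5],"yaw":0},{"linear":[0,0,-0.35],"yaw":0},{"linear":[0,0,-0.15],"yaw":0},{"linear":[0,0,-0.07],"yaw":0},{"linear":[0,0,0],"yaw":0},{"linear":[0,0,0],"yaw":0}]'
```

```text
clock: 9.95
tool_pos: [0.5677, -0.3182, 0.042]
tcp_rot: [3.082, 0.606, 0.002]
force: [-0.0, 0.5, -1.2]
finger_gap: 0.0215
finger_force: 58.7
```

Run:
```python
from h import *
d=cam("scene");cv2.imwrite("pics/s2.png",cv2.resize(d["color"][140:340,40:300,::-1],(780,600),interpolation=cv2.INTER_CUBIC))
```

```text
(no output)
```

View pics/s2.png

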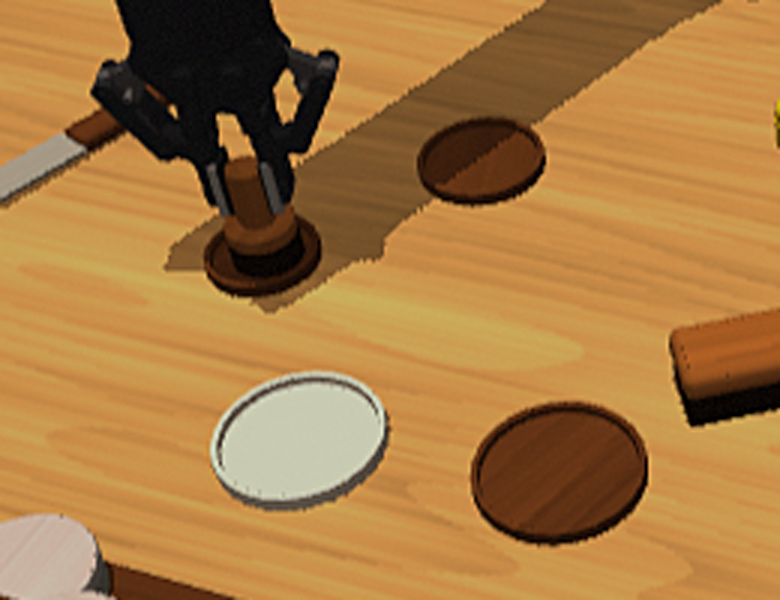

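The crop shows the medium brush upright in the medium rest (262,255). I'll set it down, then go to the large brush, travelling high over the huge one.

```bash
python3 -m inch '[{"linear":[0,0,-0.045],"yaw":0},{"linear":[0,0,0],"yaw":0},{"linear":[0,0,0],"yaw":0}]'
python3 -m inch '[{"linear":[0,0,0],"yaw":0},{"linear":[0,0,0],"yaw":0},{"linear":[0,0,0],"yaw":0},{"linear":[0,0,0],"yaw":0},{"linear":[0,0,0],"yaw":0},{"linear":[0,0,0.3],"yaw":0},{"linear":[0,0,0.8],"yaw":0},{"linear":[0,0,0.9],"yaw":0}]' 0
python3 -m inch '[{"linear":[0,0.4,0.5],"yaw":0},{"linear":[0,0.8,0.2],"yaw":0},{"linear":[0,1,0],"yaw":0},{"linear":[0,1,0],"yaw":0},{"linear":[0,1,0],"yaw":0},{"linear":[0,1,0],"yaw":0},{"linear":[0,1,0],"yaw":0},{"linear":[0,1,0],"yaw":0}]'
python3 -m inch '[{"linear":[0,1,0],"yaw":0},{"linear":[0,1,0],"yaw":0},{"linear":[0,1,0],"yaw":0},{"linear":[0,1,0],"yaw":0},{"linear":[0,1,0],"yaw":0},{"linear":[0,1,0],"yaw":0},{"linear":[0,1,0],"yaw":0},{"linear":[-0.1,0.8,0],"yaw":0}]'
python3 -m inch '[{"linear":[-0.1,0.5,0],"yaw":0},{"linear":[0,0.2,0],"yaw":0},{"linear":[0,0,0],"yaw":0},{"linear":[0,0,0],"yaw":0},{"linear":[0,0,0],"yaw":0}]'
```

```text
clock: 10.25
tool_pos: [0.5679, -0.3185, 0.0405]
tcp_rot: [3.082, 0.605, 0.002]
force: [0.0, 0.3, 5.2]
finger_gap: 0.0216
finger_force: 59.2
clock: 10.92
tool_pos: [0.5659, -0.3176, 0.1192]
tcp_rot: [-3.08, -0.605, 0.005]
force: [0.7, 0.2, 1.0]
finger_gap: 0.0852
finger_force: 0.0
clock: 11.58
tool_pos: [0.567, -0.0284, 0.1488]
tcp_rot: [3.082, 0.605, 0.002]
force: [1.2, 1.1, 0.2]
finger_gap: 0.0853
finger_force: 0.0
clock: 12.25
tool_pos: [0.5629, 0.285, 0.1486]
tcp_rot: [-3.082, -0.607, -0.002]
force: [-0.4, 0.2, 1.1]
finger_gap: 0.0855
finger_force: 0.0
clock: 12.67
tool_pos: [0.5602, 0.3075, 0.1478]
tcp_rot: [3.082, 0.601, 0.001]
force: [0.3, -1.0, -0.3]
finger_gap: 0.0857
finger_force: 0.0
```

```bash
python3 -m inch '[{"linear":[-0.03,0.13,-0.3],"yaw":0},{"linear":[0,0,-0.6],"yaw":0},{"linear":[0,0,-0.6],"yaw":0},{"linear":[0,0,-0.6],"yaw":0},{"linear":[0,0,-0.4],"yaw":0},{"linear":[0,0,-0.15],"yaw":0},{"linear":[0,0,0],"yaw":0},{"linear":[0,0,0],"yaw":0}]'
python3 -m inch '[{"linear":[0,0,0],"yaw":0},{"linear":[0,0,0],"yaw":0},{"linear":[0,0,0],"yaw":0},{"linear":[0,0,0],"yaw":0},{"linear":[0,0,0],"yaw":0},{"linear":[0,0,0],"yaw":0},{"linear":[0,0,0],"yaw":0},{"linear":[0,0,0],"yaw":0}]' 1
```

```text
clock: 13.33
tool_pos: [0.5583, 0.3147, 0.0419]
tcp_rot: [3.083, 0.604, 0.0]
force: [0.1, -0.4, 0.6]
finger_gap: 0.0854
finger_force: 0.0
clock: 14.0
tool_pos: [0.5583, 0.3152, 0.0422]
tcp_rot: [-3.083, -0.605, -0.002]
force: [-1.1, -1.5, 6.6]
finger_gap: 0.0247
finger_force: 58.9
```

```bash
python3 -m inch '[{"linear":[0,0,0.3],"yaw":0},{"linear":[0,0,0.8],"yaw":0},{"linear":[0,0,0.9],"yaw":0},{"linear":[0,0,0.9],"yaw":0},{"linear":[0,-0.3,0.6],"yaw":0},{"linear":[-0.1,-0.7,0.1],"yaw":0},{"linear":[-0.2,-0.95,0],"yaw":0},{"linear":[-0.2,-0.95,0],"yaw":0}]'
python3 -m inch '[{"linear":[-0.2,-0.95,0],"yaw":0},{"linear":[-0.2,-0.95,0],"yaw":0},{"linear":[-0.2,-0.95,0],"yaw":0},{"linear":[-0.2,-0.95,0],"yaw":0},{"linear":[-0.2,-0.95,0],"yaw":0},{"linear":[-0.2,-0.95,0],"yaw":0},{"linear":[-0.2,-0.95,0],"yaw":0},{"linear":[-0.2,-0.95,0],"yaw":0}]'
python3 -m inch '[{"linear":[-0.25,-0.95,0],"yaw":0},{"linear":[-0.2,-0.95,0],"yaw":0},{"linear":[-0.2,-0.8,0],"yaw":0},{"linear":[0,-0.4,0],"yaw":0},{"linear":[0,0,0],"yaw":0},{"linear":[0,0,0],"yaw":0},{"linear":[0,0,0],"yaw":0}]'
```

```text
clock: 14.67
tool_pos: [0.5373, 0.1987, 0.1864]
tcp_rot: [-3.082, -0.608, -0.001]
force: [0.2, -0.2, -0.8]
finger_gap: 0.0243
finger_force: 58.9
clock: 15.33
tool_pos: [0.473, -0.1065, 0.1862]
tcp_rot: [3.082, 0.606, 0.001]
force: [0.9, -0.2, -1.2]
finger_gap: 0.0243
finger_force: 58.9
clock: 15.92
tool_pos: [0.4482, -0.2278, 0.1857]
tcp_rot: [-3.082, -0.607, -0.0]
force: [0.9, -0.1, -0.5]
finger_gap: 0.0247
finger_force: 59.0
```

```bash
python3 -m inch '[{"linear":[-0.02,-0.14,-0.3],"yaw":0},{"linear":[0,0,-0.7],"yaw":0},{"linear":[0,0,-0.8],"yaw":0},{"linear":[0,0,-0.7],"yaw":0},{"linear":[0,0,-0.5],"yaw":0},{"linear":[0,0,-0.3],"yaw":0},{"linear":[0,0,-0.12],"yaw":0},{"linear":[0,0,0],"yaw":0}]'
python3 -m inch '[{"linear":[0,0,0],"yaw":0}]'
python3 - <<'E'
from h import *
d=cam("scene");cv2.imwrite("pics/s3.png",cv2.resize(d["color"][120:320,60:320,::-1],(780,600),interpolation=cv2.INTER_CUBIC))
E
```

```text
clock: 16.58
tool_pos: [0.4466, -0.2335, 0.0475]
tcp_rot: [-3.081, -0.607, 0.003]
force: [0.1, -0.6, -1.1]
finger_gap: 0.0246
finger_force: 59.0
clock: 16.67
tool_pos: [0.4474, -0.2341, 0.0487]
tcp_rot: [-3.082, -0.607, -0.0]
force: [-0.3, -0.1, -0.6]
finger_gap: 0.0243
finger_force: 59.0
```

View pics/s3.png

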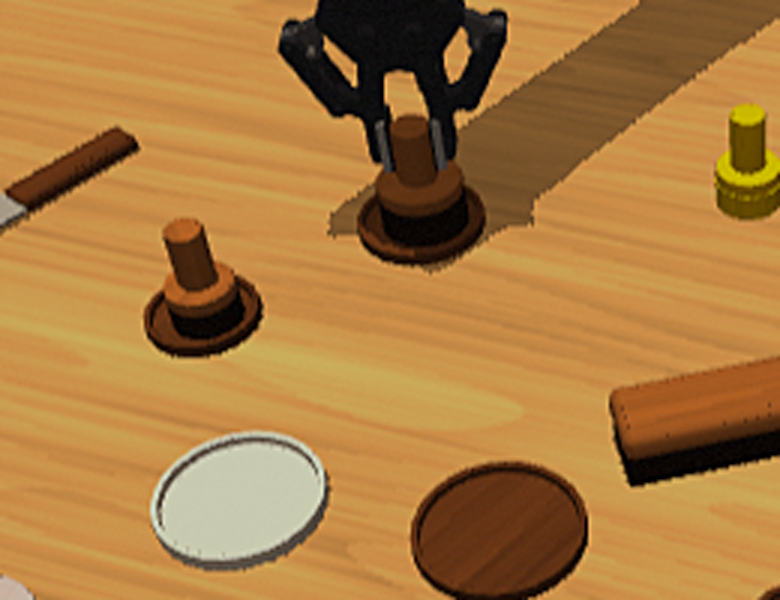

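The crop shows the medium brush standing in its rest (205,315) and the large one held inside its own (422,220). I'll release it and go to the huge brush.

```bash
python3 -m inch '[{"linear":[0,0,-0.055],"yaw":0},{"linear":[0,0,0],"yaw":0},{"linear":[0,0,0],"yaw":0}]'
python3 -m inch '[{"linear":[0,0,0],"yaw":0},{"linear":[0,0,0],"yaw":0},{"linear":[0,0,0],"yaw":0},{"linear":[0,0,0],"yaw":0},{"linear":[0,0,0],"yaw":0},{"linear":[0,0,0.3],"yaw":0},{"linear":[0,0,0.8],"yaw":0},{"linear":[0,0,0.9],"yaw":0}]' 0
python3 -m inch '[{"linear":[0.1,0.4,0.5],"yaw":0},{"linear":[0.2,0.7,0.2],"yaw":0},{"linear":[0.27,0.93,0],"yaw":0},{"linear":[0.27,0.93,0],"yaw":0},{"linear":[0.27,0.93,0],"yaw":0},{"linear":[0.27,0.93,0],"yaw":0},{"linear":[0.27,0.93,0],"yaw":0},{"linear":[0.27,0.93,0],"yaw":0}]'
python3 -m inch '[{"linear":[0.27,0.93,0],"yaw":0},{"linear":[0.27,0.9,0],"yaw":0},{"linear":[0.25,0.75,0],"yaw":0},{"linear":[0.1,0.38,0],"yaw":0},{"linear":[0,0,0],"yaw":0},{"linear":[0,0,0],"yaw":0},{"linear":[0,0,0],"yaw":0}]'
```

```text
clock: 16.97
tool_pos: [0.4473, -0.2346, 0.0467]
tcp_rot: [3.082, 0.605, 0.001]
force: [1.3, 0.7, -0.6]
finger_gap: 0.0247
finger_force: 59.0
clock: 17.63
tool_pos: [0.4458, -0.2339, 0.1259]
tcp_rot: [-3.08, -0.605, 0.005]
force: [0.3, -0.7, 0.3]
finger_gap: 0.0854
finger_force: 0.0
clock: 18.3
tool_pos: [0.5242, 0.0344, 0.1548]
tcp_rot: [3.083, 0.605, 0.001]
force: [0.4, -0.8, -0.2]
finger_gap: 0.0855
finger_force: 0.0
clock: 18.88
tool_pos: [0.5595, 0.1497, 0.1543]
tcp_rot: [3.082, 0.604, -0.001]
force: [-0.0, -0.7, 0.6]
finger_gap: 0.0853
finger_force: 0.0
```

```bash
python3 -m inch '[{"linear":[0.02,0.06,-0.3],"yaw":0},{"linear":[0,0,-0.6],"yaw":0},{"linear":[0,0,-0.6],"yaw":0},{"linear":[0,0,-0.6],"yaw":0},{"linear":[0,0,-0.4],"yaw":0},{"linear":[0,0,-0.15],"yaw":0},{"linear":[0,0,0],"yaw":0},{"linear":[0,0,0],"yaw":0}]'
python3 -m inch '[{"linear":[0,0,0],"yaw":0},{"linear":[0,0,0],"yaw":0},{"linear":[0,0,0],"yaw":0},{"linear":[0,0,0],"yaw":0},{"linear":[0,0,0],"yaw":0},{"linear":[0,0,0],"yaw":0},{"linear":[0,0,0],"yaw":0},{"linear":[0,0,0],"yaw":0}]' 1
```

```text
clock: 19.55
tool_pos: [0.5606, 0.1529, 0.0489]
tcp_rot: [3.083, 0.604, 0.0]
force: [0.7, -0.0, 0.6]
finger_gap: 0.0853
finger_force: 0.0
clock: 20.22
tool_pos: [0.5608, 0.1534, 0.0492]
tcp_rot: [3.083, 0.605, 0.002]
force: [-1.0, -1.2, 6.0]
finger_gap: 0.0275
finger_force: 58.8
```

```bash
python3 -m inch '[{"linear":[0,0,0.3],"yaw":0},{"linear":[0,0,0.8],"yaw":0},{"linear":[0,0,0.9],"yaw":0},{"linear":[0.1,-0.3,0.6],"yaw":0},{"linear":[0.3,-0.7,0.1],"yaw":0},{"linear":[0.4,-0.85,0],"yaw":0},{"linear":[0.4,-0.85,0],"yaw":0},{"linear":[0.4,-0.85,0],"yaw":0}]'
python3 -m inch '[{"linear":[0.4,-0.85,0],"yaw":0},{"linear":[0.35,-0.75,0],"yaw":0},{"linear":[0.25,-0.5,0],"yaw":0},{"linear":[0.09,-0.18,0],"yaw":0},{"linear":[0,0,0],"yaw":0},{"linear":[0,0,0],"yaw":0},{"linear":[0,0,0],"yaw":0}]'
```

```text
clock: 20.88
tool_pos: [0.6246, 0.01, 0.1573]
tcp_rot: [3.082, 0.606, 0.0]
force: [1.4, 0.5, -2.9]
finger_gap: 0.0275
finger_force: 59.5
clock: 21.47
tool_pos: [0.6675, -0.0774, 0.1567]
tcp_rot: [-3.081, -0.609, 0.0]
force: [-0.0, 1.5, -1.8]
finger_gap: 0.0278
finger_force: 59.5
```

Target z is about 0.0545, so go down 0.102.

```bash
python3 -m inch '[{"linear":[0.02,-0.06,-0.3],"yaw":0},{"linear":[0,0,-0.6],"yaw":0},{"linear":[0,0,-0.7],"yaw":0},{"linear":[0,0,-0.5],"yaw":0},{"linear":[0,0,-0.3],"yaw":0},{"linear":[0,0,-0.14],"yaw":0},{"linear":[0,0,0],"yaw":0},{"linear":[0,0,0],"yaw":0}]'
python3 - <<'E'
from h import *
d=cam("scene");cv2.imwrite("pics/s4.png",cv2.resize(d["color"][180:380,100:360,::-1],(780,600),interpolation=cv2.INTER_CUBIC))
E
```

```text
clock: 22.13
tool_pos: [0.6692, -0.0816, 0.0556]
tcp_rot: [3.082, 0.607, 0.002]
force: [0.2, 0.0, -1.3]
finger_gap: 0.0274
finger_force: 59.6
```

View pics/s4.png

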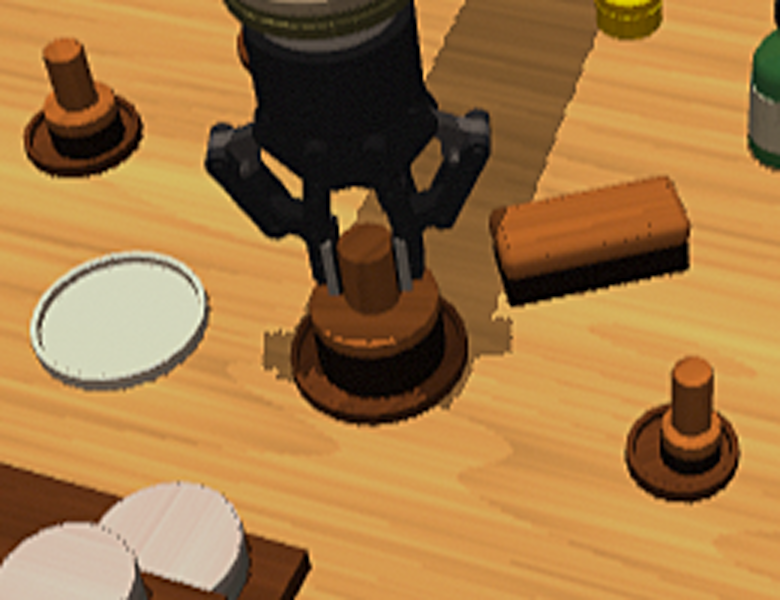

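The huge brush is held inside its rest (380,330), and the small one stands in its own (685,430). I'll release, back away and check from above.

```bash
python3 -m inch '[{"linear":[0,0,-0.06],"yaw":0},{"linear":[0,0,0],"yaw":0},{"linear":[0,0,0],"yaw":0}]'
python3 -m inch '[{"linear":[0,0,0],"yaw":0},{"linear":[0,0,0],"yaw":0},{"linear":[0,0,0],"yaw":0},{"linear":[0,0,0],"yaw":0},{"linear":[0,0,0],"yaw":0},{"linear":[0,0,0.3],"yaw":0},{"linear":[0,0,0.8],"yaw":0},{"linear":[0,0,0.9],"yaw":0}]' 0
python3 -m inch '[{"linear":[0,0,0.9],"yaw":0},{"linear":[-0.5,0.2,0.6],"yaw":0},{"linear":[-0.8,0.4,0],"yaw":0},{"linear":[-0.8,0.4,0],"yaw":0},{"linear":[-0.8,0.4,0],"yaw":0},{"linear":[-0.7,0.4,0],"yaw":0},{"linear":[-0.4,0.2,0],"yaw":0},{"linear":[0,0,0],"yaw":0}]'
python3 -m inch '[{"linear":[0,0,0],"yaw":0},{"linear":[0,0,0],"yaw":0},{"linear":[0,0,0],"yaw":0},{"linear":[0,0,0],"yaw":0}]'
python3 - <<'E'
from h import *
d=cam("top");cv2.imwrite("pics/t5.png",d["color"][:,:,::-1])
Z=d["P"][:,:,2]
for n,uv in RS.items():
    h=B[n][1]+.004
    try: print(n,blob(d,Z>h-.012,uv,h,28), "top z",np.percentile(Z[uv[1]-28:uv[1]+28,uv[0]-28:uv[0]+28],99.5).round(4))
    except Exception as e: print(n,e)
E
```

```text
clock: 22.43
tool_pos: [0.6695, -0.0821, 0.0533]
tcp_rot: [3.082, 0.605, 0.003]
force: [1.7, 0.3, 0.8]
finger_gap: 0.0276
finger_force: 59.9
clock: 23.1
tool_pos: [0.6674, -0.0821, 0.1322]
tcp_rot: [-3.081, -0.605, 0.006]
force: [1.2, 0.0, 1.6]
finger_gap: 0.0854
finger_force: 0.0
clock: 23.77
tool_pos: [0.5063, 0.0, 0.194]
tcp_rot: [3.081, 0.61, 0.001]
force: [1.3, 0.0, 0.5]
finger_gap: 0.0851
finger_force: 0.0
clock: 24.1
tool_pos: [0.5093, -0.0026, 0.1925]
tcp_rot: [-3.083, -0.604, 0.0]
force: [-1.1, -0.2, 0.1]
finger_gap: 0.0853
finger_force: 0.0
small (array([0.6297, 0.0683]), np.float64(39.6), np.float64(105.4)) top z 0.5795
medium (array([ 0.5664, -0.3135]), np.float64(22.8), np.float64(25.0)) top z 0.4031
large (array([ 0.4481, -0.2296]), np.float64(26.2), np.float64(28.1)) top z 0.0801
huge (array([ 0.6322, -0.0555]), np.float64(70.1), np.float64(92.9)) top z 0.5862
```

View pics/t5.png

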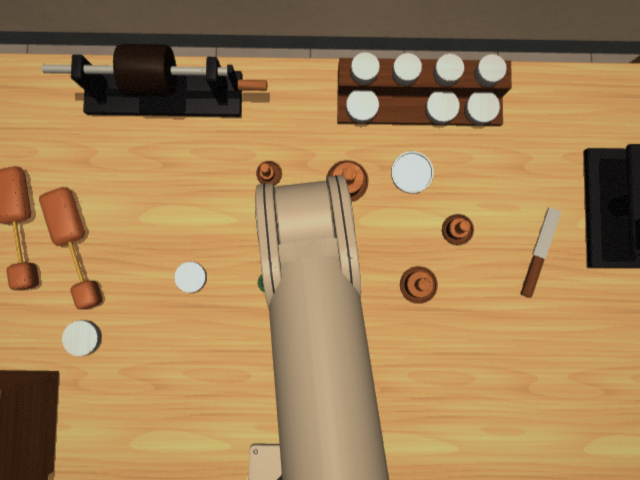

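From above, each brush is centred in its own rest: small (266,172), huge (349,178), medium (460,228), large (423,284). The scene camera's depth can confirm they are seated upright.

Run:
```python
from h import *
d=cam("scene"); P=d["P"]
for n,c in dict(small=(.6825,.0886),medium=(.567,-.317),large=(.4477,-.2327),huge=(.6682,-.0795)).items():
    q=P[(np.hypot(P[:,:,0]-c[0],P[:,:,1]-c[1])<.04)&(P[:,:,2]<.1)]; z=np.percentile(q[:,2],98); t=q[q[:,2]>z-.004]
    print(n,"top",z.round(4),"expected",B[n][1]+.004,"xy off",(t[:,:2].mean(0)-c).round(4))
cv2.imwrite("pics/s6.png",d["color"][:,:,::-1])
```

```text
small top 0.0646 expected 0.066 xy off [0.0028 0.001 ]
medium top 0.0712 expected 0.07200000000000001 xy off [ 0.0047 -0.0007]
large top 0.0774 expected 0.078 xy off [ 0.0047 -0.0008]
huge top 0.0835 expected 0.084 xy off [ 0.0046 -0.0024]
```

View pics/s6.png

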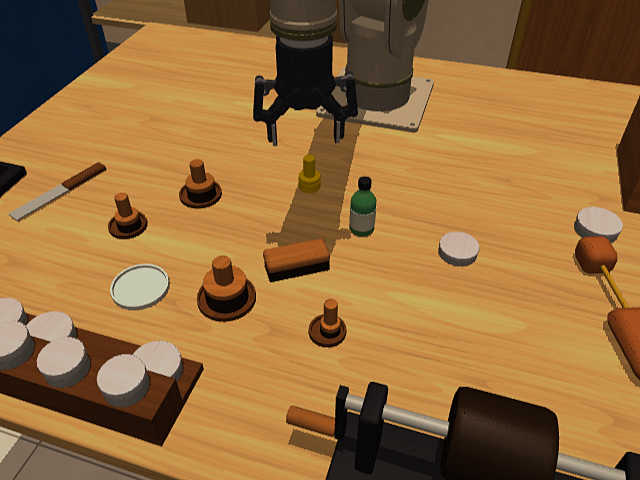

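All four brushes stand upright and seated in their rests: (330,328), (126,222), (200,190) and (225,295). The bottle (363,210) and oblong brush (297,258) have not moved.

```bash
python3 -c "from bench import *; print(sign_off())"
```

```text
the job is handed in; nothing more can be done
None
```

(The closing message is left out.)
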